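# Wake the laptop and switch the monitor over to it

## Task

Bring the sleeping laptop up on the big monitor: first wake it by touching its light-coloured touchpad gently with the fingertips, then press the blue button of the black switch box all the way down with the fingertips and let it come up again. Press no other button, do not touch the laptop's keys or screen, grasp nothing, leave the mouse, notepad, mug and stapler where they are, and finish with the hand clear of everything.

Things in the scene. Friction and masses are not known exactly. Their poses are not given: they have to be found in the camera images.
- laptop: Open laptop, fixed to the desk: aluminium base 230 mm deep (its x) by 330 mm wide (its y), palm rest 18 mm above the desk. Origin: centre of the base's underside. Its -x edge is the user's side with the touchpad, its +x edge carries the screen.
- touchpad: The laptop's near-white touchpad, 70 mm (x) by 110 mm (y), standing 1.5 mm proud of the palm rest; axes as the laptop's. Origin at the centre of its top face, 67 mm from the laptop's origin towards -x and 19.5 mm above the desk. It is sprung: it gives way straight down by up to 4 mm, about 1.5 N per mm, then stops hard; it needs only a touch of about 1 N for a fraction of a second.
- touchpad_top (a point): Centre of the touchpad's top face (19.5 mm above the desk when untouched).
- keyboard: The laptop's black and grey keyboard, 108 mm (x) by 285 mm (y), 4.4 mm above the palm rest; origin at the centre of its underside, 107 mm from the touchpad's centre towards the laptop's +x. Its nearest edge is 18 mm from the touchpad's edge. Must not be touched.
- screen: The laptop's dark screen panel, 330 mm wide, 215 mm long, 7 mm thick, rising from the laptop's +x edge and leaning back 0.38 rad (its top about 218 mm above the desk). Fixed; origin at the middle of its lower edge. Must not be touched.
- switchbox: Monitor switch box, fixed to the desk: black slab 76 mm (x) by 210 mm (y) by 22 mm high, with four push buttons in a row along its y, 50 mm apart, in any order of colours. Origin: centre of its underside.
- button_blue (a joint): Travel of the blue button in m: 0 up, 0.006 fully down. A spring takes it back up; fully down needs about 5 N.
- button_blue_top (a point): Centre of the top of the blue button, a round cap 30 mm across, 44 mm above the desk when up. It is pressed straight down.
- button_blue_base: Round grey collar of the blue button with the button in it, 46 mm across, 12 mm high, fixed on top of the switch box; the button stands 10 mm above the collar when up, 4 mm when fully down. Origin: centre of the collar's underside, 22 mm above the desk, under the button's centre.
- button_white (a joint): Travel of the white button in m, 0 up; same make as the blue one. Must not be pressed.
- button_white_top (a point): Centre of the top of the white button.
- button_yellow (a joint): Travel of the yellow button in m, 0 up; same make as the blue one. Must not be pressed.
- button_yellow_top (a point): Centre of the top of the yellow button.
- button_red (a joint): Travel of the red button in m, 0 up; same make as the blue one. Must not be pressed.
- button_red_top (a point): Centre of the top of the red button.
- mouse: Loose black computer mouse, 60 (x) by 100 (y) by 36 mm high, origin under its centre; lies on the user's side of the laptop.
- notes: Loose yellow block of note paper, 75 x 75 x 30 mm high, origin under its centre; lies on the user's side of the laptop.
- mug: Loose white mug, 80 mm across, 92 mm high, with a handle, near the switch box; origin under its centre.
- stapler: Loose blue and black stapler, 36 (x) by 130 (y) by 49 mm high, near the switch box; origin under its centre.

How it is judged:
By the outcome, as a careful person would: the job done as asked, in the order asked, and still so for the second after the job is handed in, with the robot touching nothing.
It also fails if it takes over 40 s, if anything falls off the work surface, if the arm or the gripper's body presses on something with over 40 N, if the wrist force passes 120 N, or if a joint passes its speed limit or range.

## Robot

A 6-joint arm with a two-finger parallel gripper is mounted at the origin on the work surface. World frame = base frame: x ahead of the robot, y to its left, z up, the work surface at z = 0. Lengths are in mm, angles in rad, forces in N, time in s.
With the tool pointing down it reaches from about 300 to 775 mm from the base axis. Payload 14.6 kg.
Tool frame: the origin (TCP) lies between the finger pads; the fingertips stand 8 mm ahead of it and the grasp point (between the pads) lies 11 mm behind it; z points along the fingers, y is the direction in which the jaws open and shut (so a half turn about z gives the same grasp; the last joint's range is limited). The gripper opens to 94 mm and grips with 3 to 60 N. Pads are 16 mm wide; open, the fingers measure 119 mm over their backs; the gripper's body (75 mm by 177 mm) begins 78 mm behind the grasp point.
Start: joints at [1.081, 0.3, 1.521, -0, 1.321, -0.067], TCP at [225.67, 501.56, 213.446] pointing down, gripper open.
Joint ranges: [-3.03, 3.03], [-0.79, 2.21], [0.23, 2.52], [-1.04, 4.18], [0, 3.07], [-2.55, 2.55]. Speed limits (rad/s): [2.22, 2.22, 2.57, 3.14, 3.14, 3.14].

## Interface

Orientations are given as [roll, pitch, yaw] about the fixed x, y, z axes, in that order (R = Rz(yaw) Ry(pitch) Rx(roll)).
In Python, from cell import manip, cams, models gives the robot as it stands. The module is installed in compiled form; this text tells all that it offers.
- The arm moves only by the shell command python3 -m pendant 'ROWS' [OPENING] [FORCE]. ROWS is JSON, a list that holds one entry, the list of rows, each a list of 4 numbers: the shift along the tool's x, y, z in cm, then the turn about the tool's z in rad. In form: [[[x, y, z, roll], ...]]. A call has 1 to 5 rows; each row is the pose to reach, as a shift and turn from the pose commanded when the call began, along the tool's axes at that moment; what a row does not reach only later rows make up. A row lasts 1/10 s, in which the tool goes at most 50 mm and 8.59 degrees, less where a joint would pass 70% of its speed; a pose out of reach is approached as far as the arm can. A call with a gripper value outside its range is refused whole. OPENING is the opening, from -1 (shut) to 1 (fully open), so that 0 is half open, set as the call begins (- or left out, the last holds). The fingers move at their own pace and stop on an object; FORCE is the grip in N (left out, the last holds). Time passes only in rows, so rows that repeat a pose let the fingers close. It gives the time, the measured TCP pose, the force and the opening at its end, in the units of the state.
- manip.read_state(): the state, without advancing time (a new reading comes with each control period).
- cams.camera(name): name is "scene" or "top" or "wrist"; returns a dict with "frame" (400x640x3 uint8, red, green, blue), "K" (3x3 intrinsics, pixels), "pose" (4x4, takes a point from camera to world coordinates). Camera axes: x right, y down, z forward; pixel columns grow to the right and rows downward; lengths in mm; the calibration is good to about 2 mm. The wrist camera is an equidistant fisheye: a pixel r from the principal point sees the ray r / f radians off the axis. A picture is of the moment at which its call begins. There is no depth.
- manip.sign_off(): hands the job in, once; it reports no verdict.
Trained networks look in the newest picture that a camera, given by its name, has taken for a name from the list of things; names that differ only in an ending like _2 or _b are one class to them, and where a whole thing is asked for, a point or a joint stands for the part that bears it (a point fixed in the world has none). Each returns a list of dicts, best first, with "score" (0 to 1); they miss things now and then, are a little off and sometimes report something else, mostly with a low value. They report only what shows in the picture. A call takes as long as a camera call.
- models.regions_of(camera, name): "pixels" (400x640 bool, what is visible of it) and "point" ([column, row] in pixels, amid what is visible of it).
The state is a dict: "clock": time; "joints": joint angles; "qd": joint speeds; "effort": joint torques, N m; "eef_pos": TCP position; "eef_rot": TCP orientation; "wrist_force": force on the tool from outside, world axes, zero at the start; "moment": the same for the moment, N m; "finger_gap": finger opening in mm.
Only numpy, scipy, OpenCV 4.12 (cv2) and the standard library are available. Lean on these libraries where they do the work, as an engineer would, in place of code of your own. Each camera call takes 0.05 s, during which the arm holds its last target.

## Working session

There is one attempt and no reset: what is moved stays moved. The work goes in short steps, Python scripts to look and compute and a shell command to move; the robot and the scene stay as the last step left them, time stands still between calls to the robot, and variables do not carry over. Pictures are saved under pics/ and viewed, and the job is handed in when it is done.

```bash
mkdir -p pics; python3 - <<'E'
from cell import manip,cams,models
import cv2
s=manip.read_state()
for k,v in s.items(): print(k,v)
for n in ["scene","top"]:
    c=cams.camera(n); cv2.imwrite(f"pics/{n}0.png",c["frame"][:,:,::-1]); print(n,c["K"].tolist(),c["pose"].round(3).tolist())
    for o in ["touchpad","button_blue_base","button_blue_top","switchbox","keyboard","mug","stapler","mouse","notes","button_red_base"]:
        try: print(o,[(round(r["score"],2),[int(a) for a in r["point"]],int(r["pixels"].sum())) for r in models.regions_of(n,o)][:3])
        except Exception as e: print(o,e)
E
```

```text
clock 0.0
joints [ 1.08141509e+00  3.00459552e-01  1.52159854e+00 -6.19398033e-06
  1.32071146e+00 -6.66240939e-02]
qd [-1.43728461e-03  6.38248177e-05  1.26282116e-03 -3.35546516e-04
 -2.06213231e-05 -1.42722918e-04]
effort [-6.93408697e-05 -5.31815815e+01 -3.52742743e+01  7.08748936e-02
  2.43919948e-02 -8.90864521e-05]
eef_pos [225.5437922  501.33773455 212.88528047]
eef_rot [-3.14041797e+00 -7.23651425e-05  2.71883700e+00]
wrist_force [-0.05547864 -0.0450905  -0.26972418]
moment [-0.00290029 -0.00550607  0.0293231 ]
finger_gap 94.03292229780905
scene [[508.3408242946293, 0.0, 317.40552338526214], [0.0, 508.3408242946293, 191.25368686988946], [0.0, 0.0, 1.0]] [[-0.433, 0.79, -0.433, 1062.708], [0.901, 0.375, -0.217, 245.673], [-0.009, -0.484, -0.875, 1079.839], [0.0, 0.0, 0.0, 1.0]]
touchpad [(0.73, [266, 207], 1222), (0.71, [242, 166], 1083)]
button_blue_base [(0.64, [395, 229], 291)]
button_blue_top []
switchbox [(0.72, [392, 243], 1756)]
keyboard [(0.94, [200, 156], 4320)]
mug [(0.72, [464, 218], 1649)]
stapler [(0.72, [393, 228], 327), (0.69, [420, 302], 1019)]
mouse [(0.55, [
[... 467 characters left out ...]
, 1231.064], [0.0, 0.0, 0.0, 1.0]]
touchpad [(0.81, [401, 196], 1264)]
button_blue_base [(0.49, [241, 199], 295), (0.34, [448, 194], 4789)]
button_blue_top [(0.63, [368, 253], 969), (0.53, [243, 218], 130), (0.41, [447, 194], 4946)]
switchbox [(0.6, [244, 191], 1706)]
keyboard [(0.79, [450, 193], 4937), (0.35, [245, 157], 122)]
mug [(0.7, [179, 231], 1398)]
stapler [(0.68, [200, 150], 893)]
mouse [(0.75, [366, 254], 1024)]
notes [(0.66, [240, 199], 282), (0.63, [359, 166], 944)]
button_red_base it knows: button_blue, button_blue_base, button_blue_top, button_red, button_red_top, button_white, button_white_top, button_yellow, button_yellow_top, keyboard, laptop, mouse, mug, notes, screen, sta
```

View pics/scene0.png

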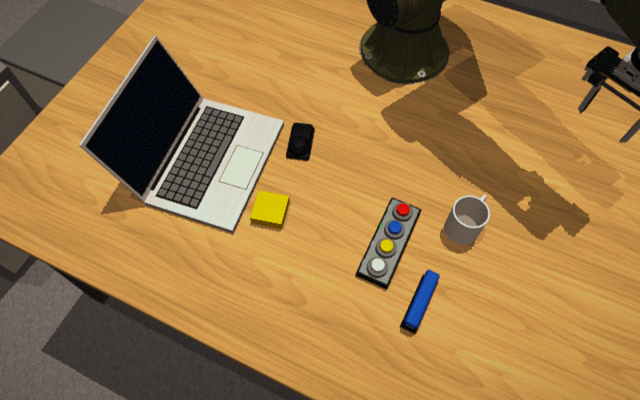

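View pics/top0.png

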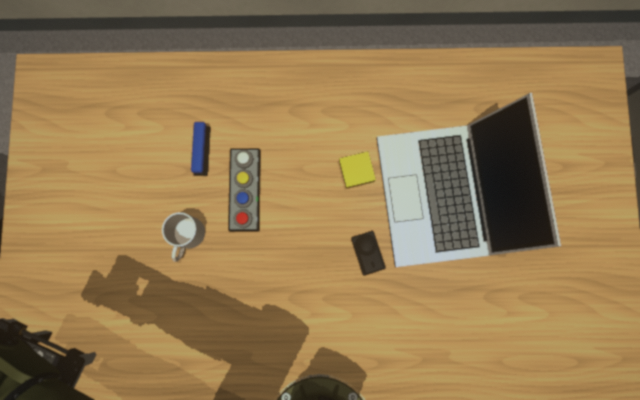

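The top view shows the switch box at about (244,190), with its buttons from the top down white, yellow, blue (242,198) and red. The touchpad is at about (405,198), the mouse at (367,253), the notes at (357,169), the mug at (180,231) and the stapler at (199,148). In the scene view blue is at (395,228) and the touchpad at (242,166).

```bash
cat > h.py <<'E'
import numpy as np,cv2
def ray(c,uv):
    K,P=c["K"],c["pose"]; d=np.array([(uv[0]-K[0,2])/K[0,0],(uv[1]-K[1,2])/K[1,1],1.]); return P[:3,3],P[:3,:3]@d
def onz(c,uv,z):
    o,d=ray(c,uv); return o+d*(z-o[2])/d[2]
def tri(cs,uvs):
    A=np.zeros((3,3));b=np.zeros(3)
    for c,u in zip(cs,uvs):
        o,d=ray(c,u);d=d/np.linalg.norm(d);M=np.eye(3)-np.outer(d,d);A+=M;b+=M@o
    return np.linalg.solve(A,b)
E
python3 - <<'E'
from h import *
from cell import cams,models
C={n:cams.camera(n) for n in("top","scene")}
def blob(n,near,cond):
    f=C[n]["frame"].astype(int);m=cond(f[...,0],f[...,1],f[...,2]).astype(np.uint8)
    k,l,st,ce=cv2.connectedComponentsWithStats(m)
    i=min((i for i in range(1,k) if st[i,4]>20),key=lambda i:np.hypot(*(ce[i]-near)));return ce[i],st[i,4],l==i
B={"blue":(lambda r,g,b:(b>r+50)&(b>g+25),(242,198),(395,228)),
"red":(lambda r,g,b:(r>g+90)&(r>b+90)&(g<80),(242,218),(403,210)),
"yellow":(lambda r,g,b:(r>130)&(g>110)&(b<60),(242,178),(386,246)),
"white":(lambda r,g,b:(r>150)&(b>140),(244,158),(377,266))}
for k,(c,t,s) in B.items():
    a=blob("top",t,c);e=blob("scene",s,c)
    print(k,a[0].round(1),a[1],e[0].round(1),e[1],"top",onz(C["top"],a[0],43).round(1),"scene",onz(C["scene"],e[0],43).round(1),"tri",tri(list(C.values()),[a[0],e[0]]).round(1))
for n,idx in(("top",0),("scene",1)):
    m=models.regions_of(n,"touchpad")
    r=m[idx]; q=r["pixels"].astype(np.uint8)
    p=np.argwhere(q)[:,::-1].astype(np.float32); bx=cv2.boxPoints(cv2.minAreaRect(p))
    pts=np.array([onz(C[n],u,19.5) for u in bx]); print(n,bx.round(0).tolist(),pts[:,:2].round(0).tolist(),pts.mean(0).round(1), onz(C[n],p.mean(0),19.5).round(1))
for o,z in(("mouse",30),("notes",30),("mug",92),("stapler",45),("laptop",18)):
    r=models.regions_of("top",o)
    if not r: print(o,"none");continue
    p=np.argwhere(r[-1 if o=="notes" else 0]["pixels"])[:,::-1].astype(np.float32)
    bx=cv2.boxPoints(cv2.minAreaRect(p)); print(o,[onz(C["top"],u,z)[:2].round(0).tolist() for u in bx])
f=C["top"]["frame"];cv2.imwrite("pics/topcrop.png",cv2.resize(f[120:280,330:490,::-1],None,fx=3.7,fy=3.7,interpolation=cv2.INTER_CUBIC))
E
```

```text
blue [242.  197.5] 93 [394.8 226.6] 127 top [553.8 184.2  43. ] scene [556.5 184.5  43. ] tri [554.5 184.6  39.1]
red [241.6 217.7] 90 [402.8 208.6] 121 top [504.  184.4  43. ] scene [506.4 184.4  43. ] tri [504.6 184.5  39.8]
yellow [242.7 177.3] 55 [386.3 244.9] 132 top [603.7 183.   43. ] scene [605.9 184.   43. ] tri [604.4 183.7  39.6]
white [242.8 157.3] 95 [377.7 264. ] 132 top [654.2 183.7  43. ] scene [655.2 183.8  43. ] tri [654.6 183.8  41.4]
top [[238.0, 152.0], [248.0, 152.0], [248.0, 163.0], [238.0, 163.0]] [[674.0, 200.0], [673.0, 175.0], [645.0, 174.0], [645.0, 199.0]] [659.4 187.1  19.5] [659.3 187.1  19.5]Traceback (most recent call last):
  File "<stdin>", line 17, in <module>
IndexError: list index out of range
```

```bash
python3 - <<'E'
from h import *
from cell import cams,models
C={n:cams.camera(n) for n in("top","scene")}
for n,near in(("top",(405,198)),("scene",(242,166))):
    for r in models.regions_of(n,"touchpad"):
        p=np.argwhere(r["pixels"])[:,::-1].astype(np.float32)
        print(n,r["score"],r["point"])
        if np.hypot(*(p.mean(0)-near))>25: continue
        bx=cv2.boxPoints(cv2.minAreaRect(p))
        pts=np.array([onz(C[n],u,19.5) for u in bx]); print(bx.round(0).tolist(),pts[:,:2].round(0).tolist(),pts.mean(0).round(1), onz(C[n],p.mean(0),19.5).round(1))
for o,z,near in(("mouse",30,(367,253)),("notes",30,(357,169)),("mug",92,(180,231)),("stapler",45,(199,148)),("keyboard",22,(450,194))):
    for r in models.regions_of("top",o):
        if np.hypot(*(np.array(r["point"])-near))>25: continue
        p=np.argwhere(r["pixels"])[:,::-1].astype(np.float32)
        bx=cv2.boxPoints(cv2.minAreaRect(p)); print(o,[onz(C["top"],u,z)[:2].round(0).tolist() for u in bx])
f=C["top"]["frame"];cv2.imwrite("pics/topcrop.png",cv2.resize(f[120:280,330:490,::-1],None,fx=3.7,fy=3.7,interpolation=cv2.INTER_CUBIC))
E
```

```text
top 0.86 [402.3, 197.4]
[[388.0, 179.0], [416.0, 174.0], [422.0, 218.0], [395.0, 222.0]] [[602.0, -176.0], [612.0, -246.0], [503.0, -258.0], [493.0, -189.0]] [ 552.3 -217.2   19.5] [ 552.7 -217.6   19.5]
scene 0.72 [243.2, 168.0]
[[218.0, 180.0], [239.0, 141.0], [264.0, 154.0], [243.0, 194.0]] [[614.0, -247.0], [491.0, -260.0], [498.0, -184.0], [619.0, -174.0]] [ 555.4 -216.3   19.5] [ 556.7 -216.2   19.5]
mouse [[456.0, -79.0], [472.0, -136.0], [379.0, -162.0], [363.0, -106.0]]
notes [[652.0, -50.0], [672.0, -126.0], [595.0, -144.0], [575.0, -69.0]]
mug [[474.0, 387.0], [535.0, 305.0], [458.0, 246.0], [398.0, 328.0]]
stapler [[611.0, 312.0], [747.0, 308.0], [743.0, 265.0], [608.0, 270.0]]
keyboard [[699.0, -249.0], [717.0, -360.0], [431.0, -393.0], [414.0, -286.0]]
```

View pics/topcrop.png

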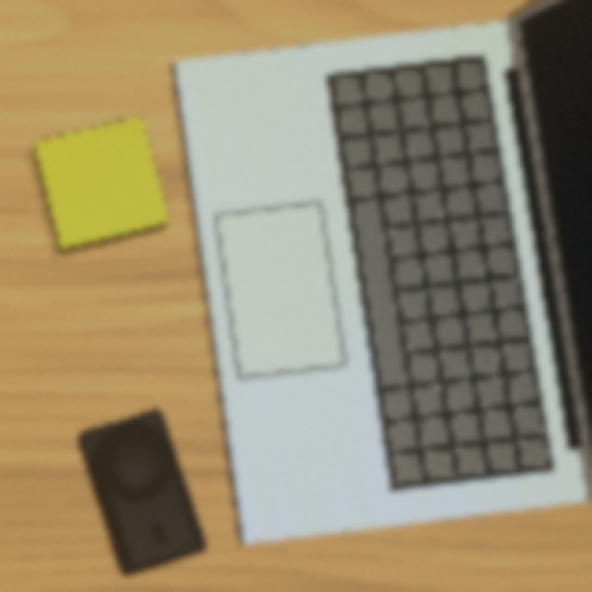

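The touchpad centre is at about (552,-218) and the blue cap at about (555,184.4). In the tool frame that is -593 mm in x and -522 mm in y to the touchpad. I'm shutting the fingers and traversing high.

```bash
python3 -m pendant '[[[-1.5,-1.3,0,0],[-4,-3.5,0,0],[-7,-6.2,0,0],[-10,-8.8,0,0],[-13,-11.4,0,0]]]' -1 10
```

```text
clock: 2.15
eef_pos: [297.8, 342.9, 213.5]
eef_rot: [3.141, 0.0, 2.719]
wrist_force: [1.7, 0.6, 0.4]
finger_gap: 57.3
```

```bash
python3 -m pendant '[[[-3.4,-3,0,0],[-6.8,-6,0,0],[-10.2,-9,0,0],[-13.6,-12,0,0],[-17,-15,0,0]]]'; python3 -m pendant '[[[-3.4,-3,0,0],[-6.8,-6,0,0],[-10.2,-9,0,0],[-13.6,-12,0,0],[-17,-15,0,0]]]'
```

```text
clock: 2.65
eef_pos: [391.4, 136.0, 213.8]
eef_rot: [3.141, 0.001, 2.719]
wrist_force: [0.0, 0.0, -0.2]
finger_gap: 17.0
clock: 3.15
eef_pos: [484.9, -70.8, 213.6]
eef_rot: [3.141, 0.0, 2.719]
wrist_force: [1.1, 0.7, 0.2]
finger_gap: 0.3
```

```bash
python3 -m pendant '[[[-3.1,-2.8,0,0],[-6.2,-5.6,0,0],[-9.3,-8.4,0,0],[-12.3,-10.8,0,0],[-12.3,-10.8,0,0]]]'
```

```text
clock: 3.65
eef_pos: [552.9, -221.2, 212.4]
eef_rot: [-3.141, -0.001, 2.716]
wrist_force: [-0.7, -0.0, 1.1]
finger_gap: 0.5
```

```bash
python3 -m pendant '[[[0,0,3,0],[0,0,6.5,0],[0,0,10.5,0],[0,0,13.5,0],[0,0,15,0]]]'; python3 -m pendant '[[[0,0,0,0]]]'
python3 - <<'E'
from cell import cams,manip
import cv2
for n in("wrist","scene","top"):
    f=cams.camera(n)["frame"]
    if n=="scene": f=cv2.resize(f[90:260,130:340],None,fx=3,fy=3)
    if n=="top": f=cv2.resize(f[120:280,330:490],None,fx=3.5,fy=3.5)
    cv2.imwrite(f"pics/a_{n}.png",f[:,:,::-1])
s=manip.read_state();print(s["eef_pos"],s["wrist_force"])
E
```

```text
clock: 4.15
eef_pos: [551.2, -216.8, 61.0]
eef_rot: [3.141, -0.003, 2.719]
wrist_force: [-0.9, 0.3, 0.7]
finger_gap: 0.2
clock: 4.25
eef_pos: [551.6, -217.1, 62.1]
eef_rot: [3.142, -0.003, 2.719]
wrist_force: [0.7, 0.3, 0.6]
finger_gap: 0.3
[ 553.09631317 -218.04359969   65.30376633] [-0.74726781  0.01792172 -0.26310183]
```

View pics/a_wrist.png

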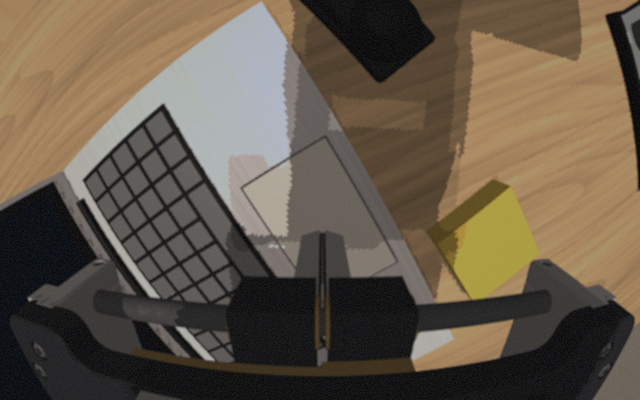

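View pics/a_scene.png

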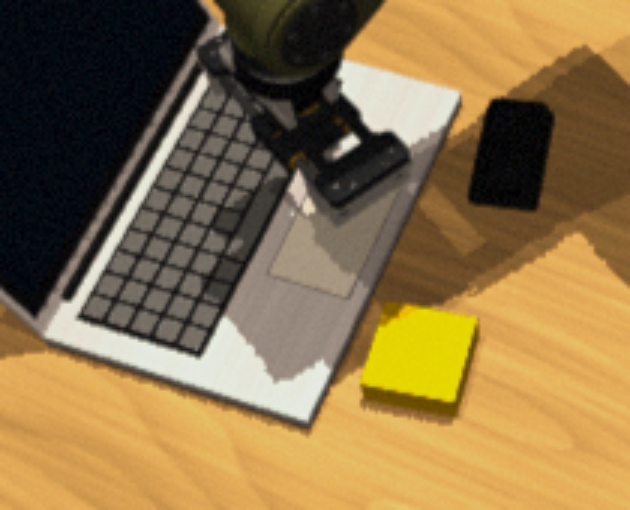

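The wrist view shows the shut fingertips over the middle of the touchpad (320,240), with the pad's edges clear on all sides. I'm now coming down to it in small steps.

```bash
python3 -m pendant '[[[0,0,1.2,0],[0,0,2.4,0],[0,0,2.9,0],[0,0,3.0,0],[0,0,3.0,0]]]'; python3 -c "
from cell import manip
s=manip.read_state();print(s['eef_pos'],s['wrist_force'])"
```

```text
clock: 4.9
eef_pos: [552.2, -217.8, 33.3]
eef_rot: [3.142, -0.0, 2.719]
wrist_force: [1.1, -0.5, -0.0]
finger_gap: 0.3
[ 552.24349785 -217.7885669    33.27982128] [ 1.12121276 -0.51616178 -0.03557689]
```

```bash
python3 -m pendant '[[[0,0,0.2,0],[0,0,0.4,0],[0,0,0.6,0],[0,0,0.7,0],[0,0,0.7,0]]]'
```

```text
clock: 5.4
eef_pos: [552.4, -217.8, 26.5]
eef_rot: [-3.142, 0.0, 2.719]
wrist_force: [-1.1, 0.8, 1.8]
finger_gap: 0.2
```

```bash
python3 -m pendant '[[[0,0,0.05,0],[0,0,0.1,0],[0,0,0.1,0],[0,0,0.1,0],[0,0,0.1,0]]]'; python3 -m pendant '[[[0,0,0.0,0]]]';python3 - <<'E'
from cell import cams,manip
import cv2
f=cams.camera("scene")["frame"]
cv2.imwrite("pics/b_scene.png",f[:,:,::-1])
s=manip.read_state();print(s["eef_pos"],s["wrist_force"])
E
```

```text
clock: 5.9
eef_pos: [552.3, -217.8, 25.6]
eef_rot: [-3.142, 0.0, 2.719]
wrist_force: [-1.1, -0.2, 3.5]
finger_gap: 0.1
clock: 6.0
eef_pos: [552.3, -217.8, 25.5]
eef_rot: [-3.142, 0.0, 2.719]
wrist_force: [-0.8, -0.0, 3.5]
finger_gap: 0.7
[ 552.33062325 -217.84426677   25.53448684] [0.58831882 0.11226097 2.79379087]
```

View pics/b_scene.png

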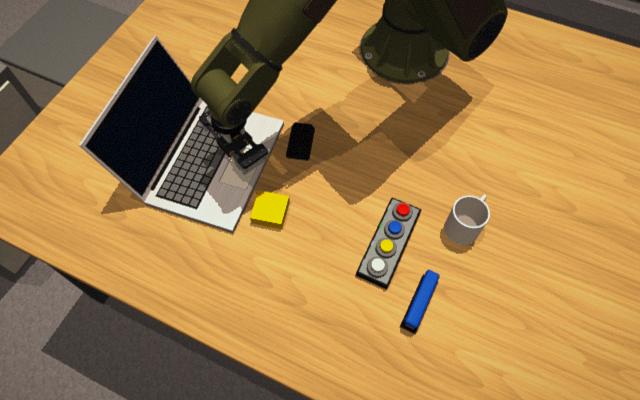

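The wrist reads about 3 N at 2 mm of give, which matches the touchpad's spring, and it was held for more than 0.6 s. Lifting straight up, then across to the blue button.

```bash
python3 -m pendant '[[[0,0,-1.5,0],[0,0,-4.5,0],[0,0,-8,0],[0,0,-11.5,0],[0,0,-13,0]]]'; python3 -m pendant '[[[0.8,1.9,0,0],[2.5,5.8,0,0],[4.4,10,0,0],[6.3,14.2,0,0],[8.1,18.4,0,0]]]'
```

```text
clock: 6.55
eef_pos: [553.1, -218.1, 159.6]
eef_rot: [-3.141, 0.005, 2.719]
wrist_force: [0.5, 0.2, 0.6]
finger_gap: 0.6
clock: 7.05
eef_pos: [553.3, -15.0, 155.2]
eef_rot: [-3.141, -0.001, 2.718]
wrist_force: [0.4, 0.0, -0.1]
finger_gap: 0.3
```

```bash
python3 -m pendant '[[[1.9,4.2,0,0],[3.8,8.4,0,0],[5.7,12.6,0,0],[7.2,16.2,0,0],[8.2,18.4,0,0]]]'; python3 -m pendant '[[[0,0,0,0]]]'
python3 - <<'E'
from cell import cams,manip
import cv2
for n in("scene","top"):
    f=cams.camera(n)["frame"]; cv2.imwrite(f"pics/c_{n}.png",f[:,:,::-1])
s=manip.read_state();print(s["eef_pos"],s["wrist_force"])
E
```

```text
clock: 7.55
eef_pos: [553.9, 187.3, 155.0]
eef_rot: [-3.141, -0.001, 2.721]
wrist_force: [0.8, 0.1, 1.0]
finger_gap: 0.7
clock: 7.65
eef_pos: [553.9, 187.2, 154.9]
eef_rot: [-3.141, -0.001, 2.722]
wrist_force: [-0.0, -1.0, -0.2]
finger_gap: 0.3
[554.31215572 184.44974173 155.00164089] [ 0.44501099 -0.16809763  0.18401143]
```

View pics/c_scene.png

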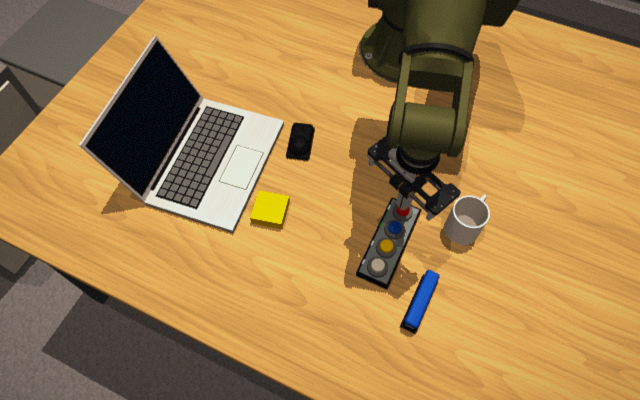

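View pics/c_top.png

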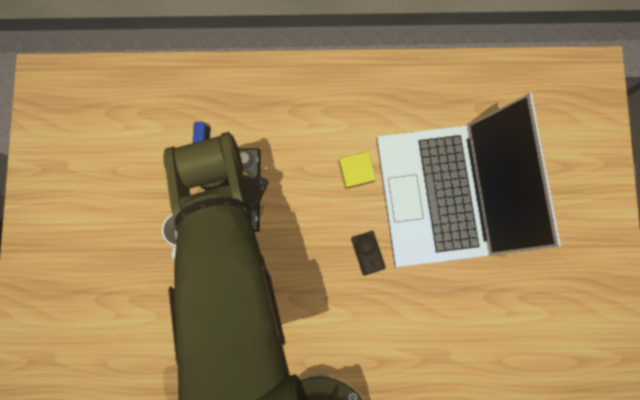

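Nothing on the desk has moved, and the hand is at (554.3,184.4), over blue. Going down to just above the cap.

```bash
python3 -m pendant '[[[0,0,2,0],[0,0,5,0],[0,0,7.5,0],[0,0,9,0],[0,0,9.4,0]]]'; python3 -m pendant '[[[0,0,0,0],[0,0,0,0]]]'
python3 - <<'E'
from cell import cams,manip
import cv2
for n in("wrist","scene"):
    f=cams.camera(n)["frame"]
    if n=="scene": f=cv2.resize(f[130:300,310:520],None,fx=3,fy=3)
    cv2.imwrite(f"pics/d_{n}.png",f[:,:,::-1])
s=manip.read_state();print(s["eef_pos"],s["wrist_force"])
E
```

```text
clock: 8.25
eef_pos: [554.1, 183.5, 60.1]
eef_rot: [-3.14, -0.002, 2.718]
wrist_force: [-0.4, -0.5, 0.6]
finger_gap: 0.4
clock: 8.45
eef_pos: [555.2, 184.6, 62.7]
eef_rot: [3.141, 0.001, 2.718]
wrist_force: [-0.5, -0.2, 0.7]
finger_gap: 0.4
[555.17299118 184.75084257  62.60327684] [-0.58419906  0.58202249 -1.02525072]
```

View pics/d_wrist.png

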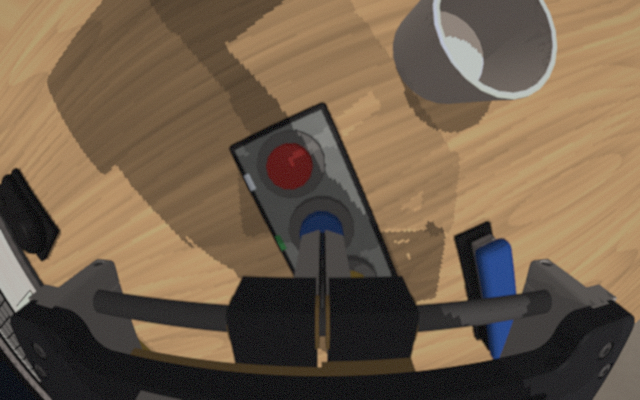

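View pics/d_scene.png

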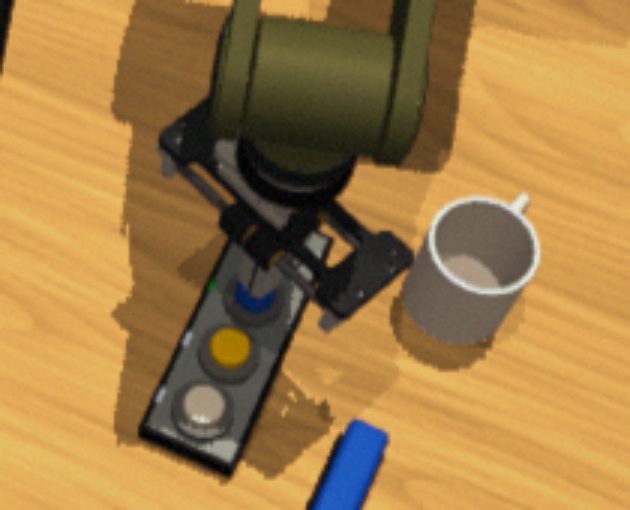

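The shut fingertips are centred over the blue cap (wrist view 320,225), and red and yellow are clear. Pressing now.

```bash
python3 -m pendant '[[[0,0,0.5,0],[0,0,0.9,0],[0,0,1.2,0],[0,0,1.4,0],[0,0,1.4,0]]]'
```

```text
clock: 9.05
eef_pos: [554.7, 184.7, 47.4]
eef_rot: [3.142, 0.0, 2.719]
wrist_force: [-1.2, -0.1, 3.3]
finger_gap: 0.3
```

```bash
python3 -m pendant '[[[0,0,0.1,0],[0,0,0.15,0],[0,0,0.2,0],[0,0,0.2,0]]]'
```

```text
clock: 9.45
eef_pos: [554.8, 184.8, 46.2]
eef_rot: [3.141, 0.0, 2.719]
wrist_force: [-2.6, -0.7, 10.7]
finger_gap: 0.5
```

```bash
python3 -m pendant '[[[0,0,0.05,0],[0,0,0.1,0],[0,0,0.1,0]]]'
```

```text
clock: 9.75
eef_pos: [554.9, 184.7, 46.0]
eef_rot: [3.141, 0.001, 2.719]
wrist_force: [-8.1, -2.1, 19.8]
finger_gap: 0.6
```

The force climbs steeply with no further travel, so the button is on its hard stop. Releasing straight up.

```bash
python3 -m pendant '[[[0,0,-0.5,0],[0,0,-1.2,0],[0,0,-3,0],[0,0,-6,0],[0,0,-9.5,0]]]'; python3 -m pendant '[[[0,-0.5,-2.5,0],[-1,-2.5,-5,0],[-2.5,-6,-7,0],[-4.2,-10,-8,0],[-5.5,-12.5,-8,0]]]';python3 -m pendant '[[[0,0,0,0],[0,0,0,0]]]'
python3 - <<'E'
from cell import cams,manip
import cv2
for n in("scene","top"):
    f=cams.camera(n)["frame"]; cv2.imwrite(f"pics/e_{n}.png",f[:,:,::-1])
s=manip.read_state();print(s["clock"],s["eef_pos"],s["wrist_force"])
E
```

```text
clock: 10.25
eef_pos: [553.9, 184.5, 139.5]
eef_rot: [-3.14, -0.002, 2.719]
wrist_force: [-0.6, 0.4, 0.1]
finger_gap: 0.8
clock: 10.75
eef_pos: [553.5, 45.9, 221.2]
eef_rot: [3.141, 0.002, 2.718]
wrist_force: [0.1, 0.5, 0.4]
finger_gap: 0.4
clock: 10.95
eef_pos: [553.3, 48.0, 219.2]
eef_rot: [-3.141, -0.001, 2.718]
wrist_force: [-0.0, -0.1, -0.9]
finger_gap: 0.5
11.05 [553.33335288  48.97944627 219.16740383] [0.02848355 0.18024914 0.15888004]
```

View pics/e_scene.png

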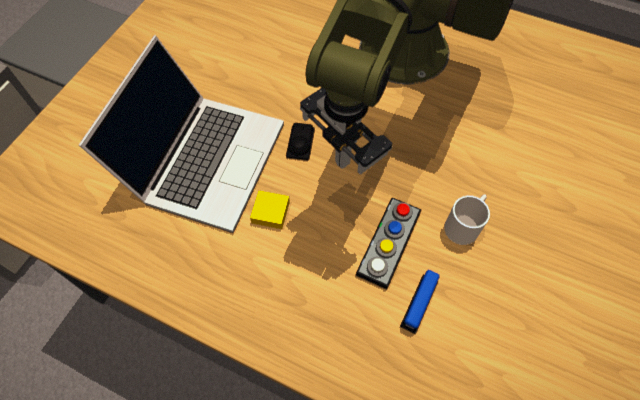

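View pics/e_top.png

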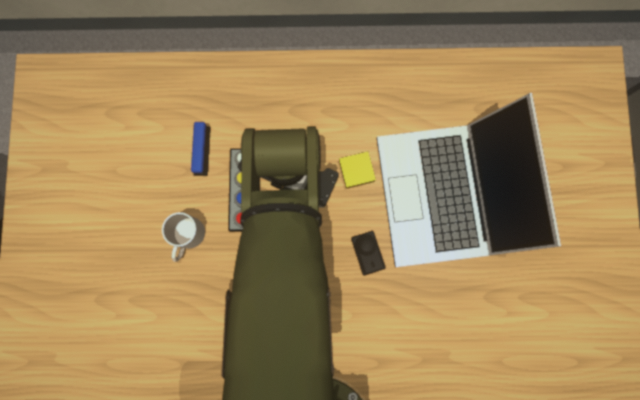

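Everything is where it was: mouse (301,141), notes (269,209), mug (467,220) and stapler (420,300) in the scene view. The blue button is up again at (395,228), and the hand is clear at z = 219 mm.

```bash
python3 -c "
from cell import manip
s=manip.read_state();print(s['qd'].round(3) if hasattr(s['qd'],'round') else s['qd']);print(manip.sign_off())"
```

```text
[ 0.009  0.002 -0.001  0.    -0.001 -0.004]
the job is handed in; nothing more can be done
None
```

I touched the touchpad and then pressed and released the blue button, in that order, and handed the job in at about 11 s. The pictures can't show whether the laptop actually woke: its screen looks dark in every view, and the big monitor isn't in any of them.

- **Touchpad:** I touched it near its centre at about (552, -218) with shut fingertips. The wrist read about 3 N with roughly 2 mm of give, held for more than 0.6 s, then I lifted straight up.
- **Blue button:** I pressed it at about (555, 185) until it stopped. The TCP reached z = 46.0 mm, the height for fully down, and the force rose to about 20 N with no further travel. That is about four times the 5 N it needs, because I pushed 1 mm further to confirm the stop.
- **Last checks:** In the last scene picture the blue button is up again. The mouse, notepad, mug and stapler look unmoved. The hand stood at z ≈ 219 mm with about 0 N on the wrist. No check failed or disagreed.

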